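Lock off a battery pack with the red latch plate

TASK

Lock off the battery pack: fit the red plate over the pack's T-shaped stud by tilting its oblong eye past the stud's wide head, then lay it flat on the pack, in line with the head, with the black grip over the round charging socket and both ends of the eye under the head so that the plate cannot lift off. Let go of it there, and leave the blue plate where it lies.

Things in the scene. Friction and masses are not known exactly. Their poses are not given: they have to be found in the camera images.
- lock_plate: Red flat metal plate, about 0.12 kg, 156 x 62 x 5 mm, lying on the bench. Origin: centre of its oblong eye, underside; x along the plate to its grip end, z up. Eye: 74 (x) by 32 (y), right through. Nose end at x = -51 (bar beyond the eye 14 wide), tail end at x = +105. A black grip block 30 (x) by 20 (y) stands on the tail, centre x = +80, z from 5 to 47; pinch it across y.
- lock_plate_grip (a point): Middle of the red plate's black grip block, at x = 80, y = 0, z = 30 mm in the plate's frame; same axes as the plate.
- stud_foot (a point): Foot of the T-shaped steel stud on the flat top (55 mm above the bench) of the fixed grey battery pack with green cells in its sides. x runs along the stud's head and the pack, towards the round brass socket (flush, at x = +80); z up. The pack reaches x -95 to +155, y +-60. Neck 12 diameter; head a bar 98 (x) by 14 (y), 8 thick, underside 30 above the pack's top.
- stud_head (a point): Middle of the stud head's top face, 38 mm above the stud's foot; same axes. The head is longer than the eye, so a level plate does not pass: tilted about 30 degrees, grip end up, the nose bar goes down past the head's end away from the socket, under it and close to the neck; then the plate is levelled over the socket end and slid back to the middle.
- blue_plate: Bystander: blue plate of the same outline and black grip, but with only a 30 mm square hole. Lies flat on the bench, to the left or right of the red one. Origin: the hole's centre, underside; axes as on the red plate.
Things that resemble listed ones, but are neither listed nor needed, are in the scene too. There is more than one size of the lock_plate; the one meant has the size given above.

How it is judged:
By the outcome, as a careful person would: the job done as asked, in the order asked, and still so for the second after the job is handed in, with the robot touching nothing.
It also fails if it takes over 43 s, if anything falls off the work surface, if the arm or the gripper's body presses on something with over 40 N, if the wrist force passes 120 N, or if a joint passes its speed limit or range.

ROBOT

A 6-joint arm with a two-finger parallel gripper is mounted at the origin on the work surface. World frame = base frame: x ahead of the robot, y to its left, z up, the work surface at z = 0. Lengths are in m, angles in rad, forces in N, time in s.
With the tool pointing down it reaches from about 0.3 to 0.775 m from the base axis. Payload 14.6 kg.
Tool frame: the origin (TCP) lies midway between the tips of the shut fingers; the grasp point (between the pads) lies 19 mm behind it; z points along the fingers, y is the line along which they close (so a half turn about z gives the same grasp; the last joint's range is limited). The gripper opens to 85 mm and grips with 20 to 120 N. Pads are 22 mm wide; open, the fingers measure 114 mm over their backs; the gripper's body (76 mm by 85 mm) begins 54 mm behind the grasp point. The pads swing forward as they close: fully open they stand 13 mm farther back than shut.
Start: joints at [-1.288, 0.3, 1.521, -0, 1.321, -0.067], TCP at [0.188, -0.517, 0.231] pointing down, gripper open.
Joint ranges: [-3.03, 3.03], [-0.79, 2.21], [0.23, 2.52], [-1.04, 4.18], [0, 3.07], [-2.55, 2.55]. Speed limits (rad/s): [2.22, 2.22, 2.57, 3.14, 3.14, 3.14].

INTERFACE

Orientations are given as a rotation vector (axis times angle).
In Python, from workcell import bot gives the robot as it stands. The module is installed in compiled form; this text tells all that it offers. Calls block until the motion is done:
- bot.move_ptp(position, orientation): joint-space move of the TCP to a pose.
- bot.move_l(position, rotation=None, speed=0.15, f_stop=None): straight line of the TCP; rotation=None keeps the orientation; speed is the mean speed in m/s. With f_stop (N) it stops when the force on the tool has changed by that much, and returns True; else False.
- bot.set_joints(angles): joint-space move.
- bot.grip(opening, newtons=None): opening from 0.0 (shut) to 1.0 (fully open); newtons is the grip in N (None keeps the last); returns when the fingers have stopped.
- bot.hold(seconds).
- bot.inverse_kinematics(position, orientation): joint angles nearest the present ones, or None.
- bot.sense(): the state.
- bot.snapshot(name): name is "scene" or "top" or "wrist"; returns a dict with "img" (420x560x3 uint8, red, green, blue), "range_z" (420x560 float32, m along the optical axis (not along the pixel's ray), 0 where there is no reading), "fx", "fy", "cx", "cy" (pixels), "world_from_camera" (4x4, takes a point from camera to world coordinates). Camera axes: x right, y down, z forward; pixel columns grow to the right and rows downward; lengths in m; the calibration is good to about 2 mm. The wrist camera is an equidistant fisheye: a pixel r from the principal point sees the ray r / f radians off the axis. A picture is of the moment at which its call begins.
A pose or a line that the arm cannot do raises bot.MotionError and nothing moves.
- bot.close_job(): hands the job in; it is judged then, once.
The state is a dict: "time": time; "joints": joint angles; "qd": joint speeds; "joint_efforts": joint torques, N m; "position": TCP position; "orientation": TCP orientation; "wrist_force": force on the tool from outside, world axes, zero at the start; "ft_torque": the same for the moment, N m; "opening": opening from 0.0 (shut) to 1.0 (fully open); "grasp_force": force on a finger pad.
Only numpy, scipy, OpenCV 4.12 (cv2) and the standard library are available. Lean on these libraries where they do the work, as an engineer would, in place of code of your own. Each camera call takes 0.05 s, during which the arm holds its last target. There are 200 camera calls.

## Working session

There is one attempt and no reset: what is moved stays moved. The work goes in short steps, each a Python script; the robot and the scene stay as the last script left them, time stands still between calls to the robot, and variables do not carry over. Pictures are saved under pics/ and viewed, at most 10 in all, crops included, and the job is handed in when it is done.

```bash
mkdir -p pics; python3 - <<'E'
from workcell import bot
import cv2,numpy as np,pickle
for n in ("top","scene"):
    s=bot.snapshot(n); cv2.imwrite(f"pics/{n}0.png",s["img"][:,:,::-1]); pickle.dump(s,open(n+".pkl","wb"))
    print(n,s["fx"],s["cx"],s["cy"],np.round(s["world_from_camera"],3).tolist())
print(bot.sense())
E
```

```text
top 528.3579972053611 285.20432311489174 207.933232545312 [[0.015, -0.978, 0.21, 0.099], [-1.0, -0.015, 0.003, 0.018], [0.0, -0.21, -0.978, 1.39], [0.0, 0.0, 0.0, 1.0]]
scene 396.67387624718197 283.08041931266513 214.08153864206025 [[0.13, 0.594, -0.794, 1.085], [0.991, -0.093, 0.093, -0.083], [-0.019, -0.799, -0.601, 0.625], [0.0, 0.0, 0.0, 1.0]]
{'time': 0.1, 'joints': array([-1.28757658e+00,  3.00381006e-01,  1.52151206e+00,  4.41866977e-06,
        1.32068158e+00, -6.66159984e-02]), 'qd': array([-0.00109704, -0.00013724, -0.00122475, -0.00019983, -0.00128116,
        0.0001253 ]), 'joint_efforts': array([ 8.99685438e-04, -5.44373167e+01, -3.62368727e+01, -7.45732632e-05,
        3.04507426e-03,  2.80630269e-05]), 'position': array([ 0.18844223, -0.51649493,  0.23079993]), 'orientation': array([-3.09269307e+00, -5.46551105e-01,  1.59996174e-04]), 'wrist_force': array([0.24241223, 0.65596842, 0.69837259]), 'ft_torque': array([ 0.01996852,  0.03982386, -0.04698993]), 'grasp_force': 0.0, 'opening': 1.002533059503537}
```

View pics/top0.png

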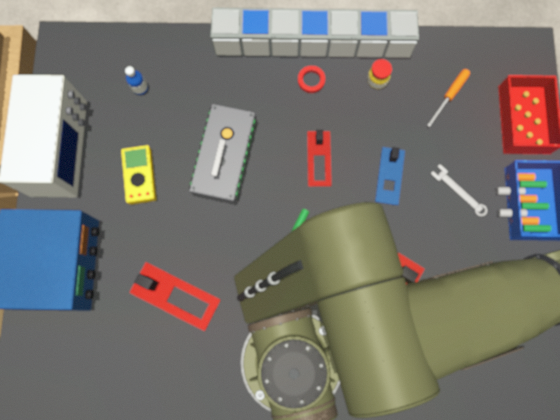

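View pics/scene0.png

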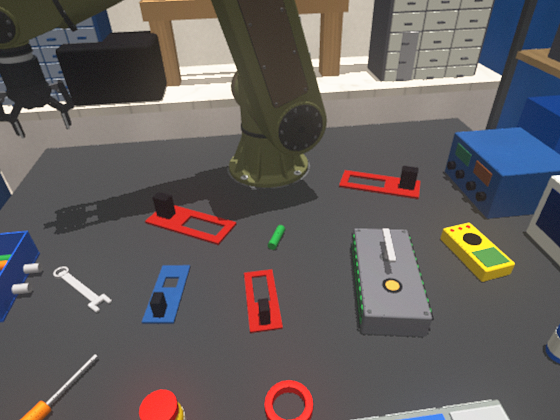

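The top view shows the pack at (223,152), with its socket at (227,133). There are red plates at (319,158), (175,295) and one partly hidden at (410,265), and the blue plate is at (390,175). Next I measure the sizes.

```bash
cat >h.py <<'E'
import cv2,numpy as np,pickle
def cloud(s):
    v,u=np.mgrid[:420,:560]; z=s["range_z"]
    P=np.stack([(u-s["cx"])/s["fx"]*z,(v-s["cy"])/s["fy"]*z,z],-1)
    T=s["world_from_camera"]; return P@T[:3,:3].T+T[:3,3]
def ray(s,uv,h):
    uv=np.atleast_2d(uv); d=np.c_[(uv[:,0]-s["cx"])/s["fx"],(uv[:,1]-s["cy"])/s["fy"],np.ones(len(uv))]
    T=s["world_from_camera"]; d=d@T[:3,:3].T; o=T[:3,3]
    return (o+d*((h-o[2])/d[:,2])[:,None])[:,:2]
def comps(m,a=150):
    n,l,st,c=cv2.connectedComponentsWithStats(m.astype(np.uint8))
    return [l==i for i in range(1,n) if st[i,4]>a]
def red(s):
    i=s["img"].astype(int); return (i[...,0]>120)&(i[...,1]<70)&(i[...,2]<70)
def rect(p): 
    (c,w,a)=cv2.minAreaRect((p*1000).astype(np.float32)); return np.round(c,1),np.round(w,1),round(a,1)
E
python3 - <<'E'
from h import *
for n in("top","scene"):
    s=pickle.load(open(n+".pkl","rb")); P=cloud(s); i=s["img"].astype(int)
    for nm,m in(("red",red(s)),("blue",(i[...,2]>110)&(i[...,0]<70)&(i[...,1]<120))):
        for c in comps(m):
            v,u=np.nonzero(c); z=np.median(P[c][:,2])
            if z<.03: print(n,nm,u.mean().round(),v.mean().round(),"z",z.round(4),rect(ray(s,np.c_[u,v],.005)))
    # black grips
    for c in comps((i.max(-1)<45)&(P[...,2]>.035)&(P[...,2]<.06)&(s["range_z"]>0),15):
        print(n,"blk",np.argwhere(c).mean(0)[::-1].round(),P[c].mean(0).round(4),c.sum())
E
```

```text
top red 528.0 114.0 z 0.0182 (array([ 675.7, -655. ]), array([228.3, 167.4]), 0.9)
top red 319.0 155.0 z 0.0041 (array([538., -68.]), array([151.4,  57. ]), 1.5)
top red 168.0 293.0 z 0.0057 (array([161.1, 304.2]), array([216.2,  82.7]), 65.1)
top blk [ 96. 232.] [0.3171 0.5083 0.0496] 38
top blk [ 93. 251.] [0.2691 0.5096 0.0498] 44
top blk [ 91. 274.] [0.2089 0.5097 0.05  ] 48
top blk [152. 285.] [0.1853 0.3529 0.0497] 16
top blk [ 89. 294.] [0.1601 0.5094 0.0505] 45
scene red 380.0 184.0 z 0.0057 (array([161.1, 305.9]), array([219.6,  90. ]), 64.6)
scene red 191.0 223.0 z 0.0058 (array([ 260.2, -226.4]), array([222. ,  91.2]), 58.4)
scene red 262.0 303.0 z 0.0043 (array([540.4, -67.7]), array([156.8,  62.1]), 1.3)
scene red 288.0 398.0 z 0.0179 (array([757.6, -43.5]), array([75.5, 62.5]), 82.0)
scene blue 548.0 102.0 z 0.0071 (array([-310.8, 1142. ]), array([111.7, 242.3]), 53.6)
scene blue 168.0 294.0 z 0.0042 (array([ 495.7, -260.7]), array([ 62.6, 152.8]), 81.5)
scene blk [101. 101.] [-0.5235 -0.6116  0.0513] 230
scene blk [451. 165.] [0.1649 0.5102 0.0462] 46
scene blk [459. 174.] [0.2145 0.5104 0.0468] 50
scene blk [408. 176.] [0.206  0.3669 0.0478] 115
scene blk [470. 186.] [0.2749 0.51   0.0469] 59
scene blk [480. 196.] [0.3243 0.5101 0.0464] 60
scene blk [163. 205.] [ 0.2355 -0.2879  0.0475] 154
scene blk [158. 303.] [ 0.5562 -0.265   0.0413] 66
```

The plate meant is the one at (0.540,-0.068), 156x62 mm, with its grip towards +x. Next are the pack, head, socket and grip.

```bash
python3 - <<'E'
from h import *
for n in("top","scene"):
    s=pickle.load(open(n+".pkl","rb")); P=cloud(s); i=s["img"].astype(int)
    R=(P[...,0]>.35)&(P[...,0]<.75)&(P[...,1]>.05)&(P[...,1]<.35)
    m=R&(abs(P[...,2]-.055)<.012); 
    print(n,"pack",rect(P[m][:,:2]),np.median(P[m][:,2]))
    g=i.min(-1)>185
    for c in comps(g&R,40):
        v,u=np.nonzero(c); print(" head",P[c][:,2].mean(),rect(ray(s,np.c_[u,v],.093)),c.sum())
    h=R&(P[...,2]>.083)&(P[...,2]<.11); print(" headdepth",rect(P[h][:,:2]),np.median(P[h][:,2]),h.sum())
    for c in comps(R&(i[...,0]>150)&(i[...,0]-i[...,2]>70),20):
        v,u=np.nonzero(c); print(" socket",rect(ray(s,np.c_[u,v],.055)),ray(s,[u.mean(),v.mean()],.055))
    G=(P[...,0]>.5)&(P[...,0]<.66)&(P[...,1]>-.12)&(P[...,1]<-.02)&(P[...,2]>.038)
    print(" grip",rect(P[G][:,:2]),np.median(P[G][:,2]),G.sum())
    b=(i.max(-1)<60); 
    v,u=np.nonzero(red(s)&(P[...,0]>.44)&(P[...,0]<.65)&(abs(P[...,1]+.07)<.06)); print(" plate",rect(ray(s,np.c_[u,v],.005)))
E
```

```text
top pack (array([540.2, 190. ]), array([129.9, 251.8]), 78.6) 0.05371165712195758
 head 0.08578082053769803 (array([509.3, 197.8]), array([15.2, 98.6]), 78.4) 215
 headdepth (array([511.2, 196.4]), array([15.3, 99. ]), 79.8) 0.09161945381000147 213
 socket (array([588.6, 180.1]), array([27.4, 27. ]), 48.2) [[0.58887746 0.18053566]]
 grip (array([592. , -67.1]), array([34.3, 19.4]), 0.8) 0.045415464814386075 88
 plate (array([538., -68.]), array([151.4,  56.9]), 1.4)
scene pack (array([541.1, 191.7]), array([129.4, 253.2]), 78.6) 0.054104063550300174
 head 0.09206100154448725 (array([512.9, 196.8]), array([13.1, 92.1]), 78.6) 205
 headdepth (array([513.2, 197.1]), array([14.5, 96.8]), 78.6) 0.09169880524448532 252
 socket (array([588.4, 181.5]), array([25.8, 26.3]), 51.2) [[0.58864343 0.18154996]]
 grip (array([593.5, -66.1]), array([32.2, 20.1]), 1.1) 0.04580212524839633 161
 plate (array([540.4, -67.7]), array([156.8,  62.1]), 1.3)
```

```bash
cat >>h.py <<'E'
from scipy.spatial.transform import Rotation as Ro
FOOT=np.array([.511,.197,.055]); YAW=-.1995
def tcp(xc,zc,th,y=0,foot=FOOT,yaw=YAW,half=1,off=(.080,0,.012)):
    """TCP pose for plate eye-centre underside at (xc,y,zc) mm in the stud frame, tilt th deg grip end up"""
    Z=Ro.from_euler('z',yaw); R=Z*Ro.from_euler('y',-th,degrees=True)
    p=foot+Z.apply(np.array([xc,y,zc])/1000)+R.apply(off)
    return p,(R*Ro.from_euler('x',np.pi)*Ro.from_euler('z',np.pi*half)).as_rotvec()
def nose(xn,th,zmin):
    """same, from nose-side eye edge x and lowest nose height"""
    t=np.radians(th); return xn+37*np.cos(t), zmin+51*np.sin(t), th
RED=dict(foot=np.array([.5927-.08*np.cos(.0235),-.0667-.08*np.sin(.0235),0]),yaw=.0235)
E
python3 - <<'E'
from h import *
from workcell import bot
for h in(0,1):
    W=[tcp(0,140,0,half=h,**RED),tcp(0,0,0,half=h,**RED),tcp(-25,130,30,half=h),tcp(-25,33,30,half=h),tcp(20,33,30,half=h),tcp(26,2,0,half=h),tcp(0,2,0,half=h),tcp(0,90,0,half=h)]
    for w in W:
        q=bot.inverse_kinematics(*w); print(h,np.round(w[0],3),None if q is None else np.round(q,2))
E
```

```text
0 [ 0.593 -0.067  0.152] [-0.17  0.47  1.47  0.    1.2   1.37]
0 [ 0.593 -0.067  0.012] [-0.17  0.66  1.55  0.    0.93  1.37]
0 [0.549 0.189 0.235] [ 0.39  0.17  1.75 -0.39  0.81  2.37]
0 [0.549 0.189 0.138] [ 0.39  0.3   1.85 -0.5   0.61  2.52]
0 [0.593 0.18  0.138] [ 0.34  0.37  1.75 -0.46  0.62  2.43]
0 [0.615 0.176 0.069] [ 0.22  0.66  1.39 -0.    1.09  1.99]
0 [0.589 0.181 0.069] [ 0.24  0.62  1.47 -0.    1.06  2.01]
0 [0.589 0.181 0.157] [ 0.24  0.51  1.4  -0.    1.23  2.01]
1 [ 0.593 -0.067  0.152] [-0.17  0.47  1.47 -0.    1.2  -1.77]
1 [ 0.593 -0.067  0.012] [-0.17  0.66  1.55 -0.    0.93 -1.77]
1 [0.549 0.189 0.235] [ 0.39  0.17  1.75 -0.39  0.81 -0.77]
1 [0.549 0.189 0.138] [ 0.39  0.3   1.85 -0.5   0.61 -0.63]
1 [0.593 0.18  0.138] [ 0.34  0.37  1.75 -0.46  0.62 -0.71]
1 [0.615 0.176 0.069] [ 0.22  0.66  1.39 -0.    1.09 -1.15]
1 [0.589 0.181 0.069] [ 0.24  0.62  1.47 -0.    1.06 -1.13]
1 [0.589 0.181 0.157] [ 0.24  0.51  1.4  -0.    1.23 -1.13]
```

Everything is reachable with the half turn. Next I grasp, lift and hover tilted, then check.

```bash
python3 - <<'E'
from h import *
from workcell import bot
bot.move_ptp(*tcp(0,120,0,**RED))
bot.move_l(*tcp(0,0,0,**RED),speed=.12)
bot.grip(0,80); s=bot.sense(); print(s["opening"],s["grasp_force"],s["position"],s["time"])
bot.move_l(*tcp(0,140,0,**RED))
bot.move_ptp(*tcp(-26,100,30)); bot.hold(.2)
s=bot.sense(); print(s["time"],s["opening"],s["wrist_force"],s["position"])
T=[]
for n in("scene","top"):
    s=bot.snapshot(n); pickle.dump(s,open(n+"1.pkl","wb")); P=cloud(s); im=s["img"][:,:,::-1]; T.append(im[60:270,140:420] if n=="top" else im[60:340,250:530])
    m=red(s)&(P[...,2]>.1)&(abs(P[...,1]-.19)<.1); p=P[m]; q=Ro.from_euler('z',-YAW).apply(p-FOOT)*1000
    c=q.mean(0); w=np.linalg.svd(q-c,full_matrices=0)[2]; n_=w[2]*np.sign(w[2][2])
    print(n,"n",n_.round(3),"x",np.percentile(q[:,0],[.5,99.5]).round(1),"y",np.percentile(q[:,1],[.5,99.5]).round(1),"z",np.percentile(q[:,2],[.5,99.5]).round(1),"axis",w[0].round(3))
cv2.imwrite("pics/hov.png",np.hstack([cv2.resize(t,(400,400*t.shape[0]//t.shape[1]))[:300] for t in T]))
E
```

```text
0.22096288941753786 78.5070812702179 [ 0.59291587 -0.06670944  0.01230058] 4.0583
6.3833 0.2251309214077617 [ 0.91659098  0.7582793  -0.17498795] [0.54799438 0.18864705 0.20500745]
scene n [-0.539  0.018  0.842] x [-61.1  65.8] y [-31.8  30.4] z [ 80.7 204.6] axis [0.839 0.102 0.535]
top n [ 0.607 -0.789  0.099] x [-38.6  60.9] y [-49.4  28.7] z [112.1 377.2] axis [-0.298 -0.11   0.948]
```

View pics/hov.png

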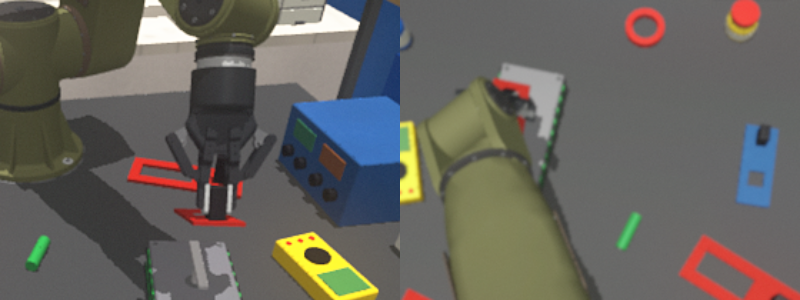

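The left half shows the plate held tilted with its tail at (215,215) over the pack, whose head is at (197,265). The top view is blocked by the arm. I start the descent part-way, with a force guard, and look through the wrist camera.

```bash
python3 - <<'E'
from h import *
from workcell import bot
print(bot.move_l(*tcp(-26,52,30),speed=.08,f_stop=8)); bot.hold(.2)
s=bot.snapshot("wrist"); pickle.dump(s,open("w1.pkl","wb")); print(s["fx"],s["cx"],s["cy"],s["world_from_camera"].round(3).tolist())
t=bot.snapshot("scene")
cv2.imwrite("pics/w1.png",np.hstack([s["img"],cv2.resize(t["img"][150:340,350:460],(243,420))])[:,:,::-1][:, :800])
S=bot.sense(); print(S["time"],S["wrist_force"],S["position"]-tcp(-26,52,30)[0])
E
```

```text
False
325.19226210127806 276.0872706042124 209.45025862898436 [[0.199, 0.64, 0.742, 0.406], [0.98, -0.129, -0.151, 0.219], [-0.001, 0.757, -0.653, 0.24], [0.0, 0.0, 0.0, 1.0]]
7.5333 [-0.0473186   0.98413243 -1.18592821] [6.26242794e-05 4.17584601e-05 3.34293642e-04]
```

View pics/w1.png

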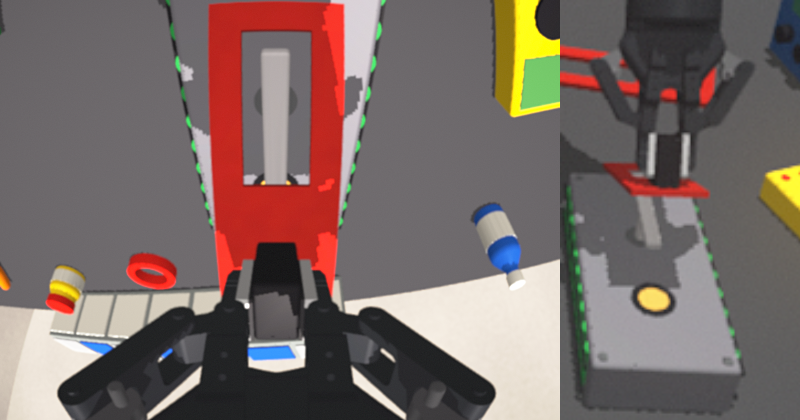

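The wrist view shows the eye (cols 242–312, rows 30–185) centred around the head (cols 263–290, head end at row 48). I check those rows against prediction.

```bash
python3 - <<'E'
from h import *
s=pickle.load(open("w1.pkl","rb")); T=np.linalg.inv(s["world_from_camera"])
def pix(p):
    c=T[:3,:3]@p+T[:3,3]; r=np.hypot(c[0],c[1]); k=s["fx"]*np.arctan2(r,c[2])/r; return (c[:2]*k+[s["cx"],s["cy"]]).round(1)
Z=Ro.from_euler('z',YAW); pl=lambda v:pix(FOOT+Z.apply(np.array([-26,0,52])/1e3+Ro.from_euler('y',-30,degrees=True).apply(np.array(v)/1e3)))
st=lambda v:pix(FOOT+Z.apply(np.array(v)/1e3))
for v in([-51,0,5],[-37,-16,5],[-37,16,5],[37,-16,5],[37,16,5]): print("plate",v,pl(v))
for v in([-49,-7,38],[-49,7,38],[49,0,38],[80,0,0]): print("stud",v,st(v))
i=s["img"].astype(int); print("col277 red rows",[k for k in range(1,420) if red(s)[k,277]!=red(s)[k-1,277]], "light",[k for k in range(30,190) if (i[k,277].min()>130)!=(i[k-1,277].min()>130)])
for r in (100,): print([k for k in range(200,350) if red(s)[r,k]!=red(s)[r,k-1]],[k for k in range(240,312) if (i[r,k].min()>105)!=(i[r,k-1].min()>105)])
E
```

```text
plate [-51, 0, 5] [275.8   2.4]
plate [-37, -16, 5] [240.6  31.2]
plate [-37, 16, 5] [311.   31.2]
plate [37, -16, 5] [242.7 186.5]
plate [37, 16, 5] [308.9 186.5]
stud [-49, -7, 38] [260.9  53.3]
stud [-49, 7, 38] [290.7  53.3]
stud [49, 0, 38] [275.9 195.4]
stud [80, 0, 0] [276.  187.5]
col277 red rows [1, 31, 185, 242] light [49, 184]
[209, 242, 311, 343] [244, 251, 252, 253, 262, 289, 299, 300, 301, 309]
```

```bash
sed -i 's/\[.511,.197,.055\]/[.5095,.1972,.055]/' h.py; python3 - <<'E'
from h import *
from workcell import bot
W=[(-26,33,30),nose(-11,30,7)]+[nose(-11,t,z) for t,z in((24,5),(18,4),(12,3),(6,3),(0,3))]
for w in W:
    r=bot.move_l(*tcp(*w),speed=.06,f_stop=8); S=bot.sense(); print(np.round(w,1),r,S["wrist_force"].round(1),S["time"])
    if r: break
s=bot.snapshot("wrist"); pickle.dump(s,open("w2.pkl","wb")); t=bot.snapshot("scene")
cv2.imwrite("pics/w2.png",np.hstack([s["img"],cv2.resize(t["img"][150:340,350:460],(243,420))])[:,:,::-1][:, :800])
E
```

```text
[-26  33  30] False [ 0.4 -0.1  0. ] 8.0
[21.  32.5 30. ] False [ 0.3  0.5 -1.9] 8.9333
[22.8 25.7 24. ] False [ 0.5 -0.2 -0.8] 9.3333
[24.2 19.8 18. ] False [-0.2  0.8 -0.5] 9.725
[25.2 13.6 12. ] False [-0.4 -0.1 -0.8] 10.1167
[25.8  8.3  6. ] False [ 0.3 -0.5 -1.3] 10.4917
[26.  3.  0.] False [ 0.7  1.  -0.1] 10.875
```

View pics/w2.png

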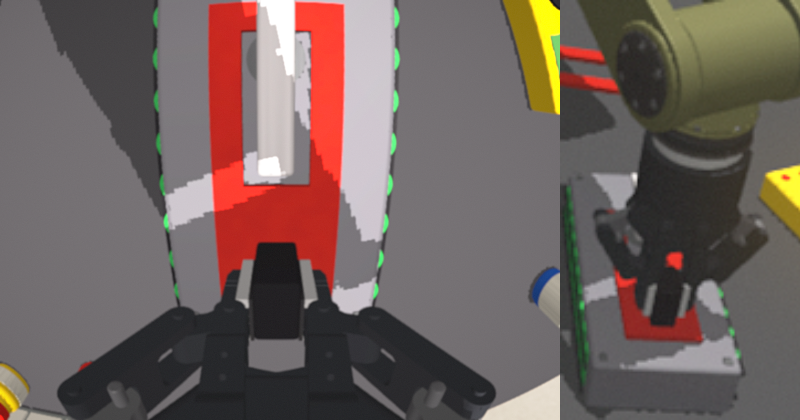

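The plate is level with the head through the eye (cols 257–295) and over the nose bar. Next I slide it back, set it down, release, retreat and check.

```bash
python3 - <<'E'
from h import *
from workcell import bot
print(bot.move_l(*tcp(0,3,0),speed=.06,f_stop=10)); print(bot.move_l(*tcp(0,-3,0),speed=.015,f_stop=5))
S=bot.sense(); p=S["position"]; print(p-tcp(0,0,0)[0],S["wrist_force"])
bot.grip(1.0); bot.hold(.2)
bot.move_l(p+[0,0,.12]); bot.move_ptp(np.array([.35,-.25,.3]),tcp(0,0,0)[1]); bot.hold(.3)
T=[]
for n in("scene","top"):
    s=bot.snapshot(n); P=cloud(s); T.append(s["img"][150:350,330:460] if n=="scene" else s["img"][90:220,180:270])
    m=red(s)&(P[...,0]>.4)&(P[...,0]<.7)&(P[...,1]>.05)&(P[...,1]<.3); v,u=np.nonzero(m)
    q=Ro.from_euler('z',-YAW).apply(np.c_[ray(s,np.c_[u,v],.06),0*u+.06]-FOOT)*1000
    print(n,rect(q[:,:2]/1000),np.percentile(q[:,0],[0,100]).round(1),np.percentile(P[m][:,2],[5,50,95]).round(4))
    i=s["img"].astype(int); bl=(i[...,2]>110)&(i[...,0]<70)&(abs(P[...,1]+.26)<.1)&(abs(P[...,0]-.5)<.12); v,u=np.nonzero(bl); print(" blue",rect(ray(s,np.c_[u,v],.005)))
cv2.imwrite("pics/fin.png",np.hstack([cv2.resize(t,(380,580)) for t in T])[:,:,::-1])
S=bot.sense(); print(S["time"],S["position"])
E
```

```text
False
True
[ 3.77558770e-04 -6.10013281e-05  2.95774935e-04] [-1.3527296  -0.34460516  5.32640424]
scene (array([28.5, -0.9]), array([155.9,  60.8]), 0.2) [-49.5 106.5] [0.0572 0.0592 0.0613]
 blue (array([ 494.2, -260.1]), array([ 61.9, 156. ]), 81.5)
top (array([25.6, -0.7]), array([148.8,  53.7]), 0.5) [-48.7 100. ] [0.0547 0.059  0.065 ]
 blue (array([ 497.7, -252.7]), array([ 33.6, 144.3]), 70.4)
15.9 [ 0.35010895 -0.24990581  0.29994762]
```

View pics/fin.png

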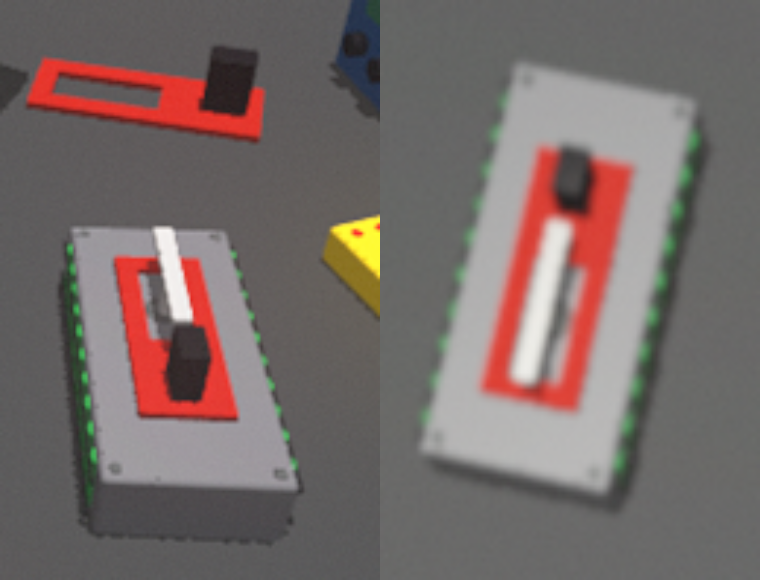

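The plate lies flat and in line with the head (yaw within 0.5°, centre within about 2 mm). Both eye ends are under the head and the grip covers the socket.

```bash
python3 -c "
from workcell import bot
print(bot.close_job())"
```

```text
the job is handed in; nothing more can be done
None
```

The red plate is locked flat under the stud head with its grip over the socket and released; the blue plate was not touched, and the job was handed in at about 16 s of the 43 s allowed.

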